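# Clear the die bed and gauge its marked spot

## Task

With the bench brush, sweep the three metal offcuts off the die bed onto the table, never touching them with the gripper or pushing them with the gauge, and stand the brush back upright on the table. Then take the plunger gauge from its stand and hold it upright with its dial facing the bed's open front edge, away from the back stop, its tip inside the marked ring, pressed gently so that the plunger is about half way in (its black collar at the end of the guide tube). Finish while still holding the gauge there, and leave the tape, the glass dish and the calipers alone.

Things in the scene. Friction and masses are not known exactly. Their poses are not given: they have to be found in the camera images.
- bed: die bed: fixed flat light-metal plate on a grey base, 200 (x) x 140 (y) mm, top face 25 mm above the table. Origin at the centre of its underside, z up. A dark back stop, 12 mm thick and 15 mm higher than the top, runs along the whole +x edge (x = +88 to +100 mm); -x is the open front edge; the y edges are open too.
- mark (a point): the marked spot: centre of the black ring (15 mm inside, 20 mm outside diameter, small cross in it) inlaid flush in the top of the die bed, 20 mm in front of and 18 mm to the +y side of the bed's centre. At the start a scrap covers it or lies close by.
- scrap_a_mid (a point): centre of a loose brass offcut (block 24 x 18 x 16 mm), lying on the die bed, about 40 g; its point is 8 mm above its underside
- scrap_b_mid (a point): centre of a loose brass offcut (L-shaped block 24 x 22 x 16 mm), lying on the die bed, about 40 g; its point is 8 mm above its underside
- scrap_c_mid (a point): centre of a loose brass offcut (stepped round slug 24 mm across, 16 mm high), lying on the die bed, about 40 g; its point is 8 mm above its underside
- brush_grip (a point): grip point of the bench brush, standing on its stiff black bristles (28 (x) x 120 (y) mm) on the table: on its middle line, 66 mm above the bristle ends, in the wooden ridge grip, 22 (x) x 80 (y) mm, which runs from 42 to 86 mm height; pinch it across x from above. Wooden back under it: 30 x 122 mm, 26 to 42 mm height. z up. About 0.16 kg
- stand: fixed wooden stand that keeps the gauge, 66 x 66 mm, 60 mm high, with an upright 17 mm hole right through, in which the gauge's tube and plunger hang (lift the gauge straight up by 45 mm or more); origin at the centre of its underside
- gauge_grip (a point): centre of the gauge's grey block handle, 20 (x) x 24 (y) x 50 mm high; pinch across y from above. z up along the gauge, -x is the way its white dial faces. Below: dial case 48 mm across, 18 thick, centre 45 mm below this point; flat foot 30 x 36 mm, underside 71 mm below, rests on the stand; then a 12 mm guide tube, 14 mm long; the 7 mm plunger ends 107 mm below when out. 0.18 kg
- gauge_dial (a point): point 30 mm straight in front of the gauge's axis on the side the dial faces, at the height of the dial's centre
- gauge_tip (a point): rounded tip of the gauge's plunger, at its lowest point
- plunger (a joint): how far the gauge's plunger is pushed in, m: 0 fully out, 0.010 fully in. Spring: about 0.9 N to start, 2.4 N at half way (0.005), 3.9 N fully in. The black collar on the plunger meets the end of the guide tube at 0.005.
- tape: roll of masking tape, 105 mm across, 25 mm high; a bystander, leave it alone; origin at the centre of its underside
- dish: shallow round glass dish, 93 mm across, 13 mm high; a bystander, leave it alone; origin at the centre of its underside
- calipers: sliding calipers lying flat, 68 x 198 x 16 mm; a bystander, leave it alone; origin at the centre of its underside
There are look-alikes about, which are no part of the job. There is more than one size of the part that bears gauge_grip; the job needs the largest.

How it is judged:
By the outcome, as a careful person would: the job done as asked, in the order asked, and still so for the second after the job is handed in, while the arm keeps its last pose, push and grip.
It also fails if it takes over 64 s, if anything falls off the work surface, if the arm or the gripper's body presses on something with over 40 N, if the wrist force passes 120 N, or if a joint passes its speed limit or range.

## Robot

A 7-joint arm with a two-finger parallel gripper is mounted at the origin on a cart in front of the work surface, level with it; the furniture and walls round the work are solid. World frame = base frame: x ahead of the robot, y to its left, z up, the work surface at z = 0. Lengths are in mm, angles in rad, forces in N, time in s.
With the tool pointing down it reaches from about 400 to 875 mm from the base axis. Payload 6.5 kg.
Tool frame: the origin (TCP) lies on the mounting face of the last link; the fingertips stand 166 mm ahead of it and the grasp point (between the pads) lies manip.pinch_z ahead of it (manip.pinch_z is the distance from the TCP to the grasp point, in mm); x points along the fingers, z is the direction in which the jaws open and shut, and the axes are right-handed (so a half turn about x gives the same grasp; the last joint's range is limited). The gripper opens to 88 mm and grips with 3 to 60 N. Pads are 18 mm wide; open, the fingers measure 123 mm over their backs; the gripper's body (75 mm by 187 mm) begins 45 mm behind the grasp point.
Start: joints at [1.087, 0.536, -0.004, 1.538, 0.003, 1.067, -0.071], TCP at [263.737, -594.081, 404.716] pointing down, gripper open.
Joint ranges: [-2.7, 2.7], [-0.37, 2.16], [-1.27, 1.26], [0.24, 2.4], [-1.31, 4.45], [0.19, 1.91], [-2.76, 2.76]. Speed limits (rad/s): [2.39, 2.39, 3.14, 3.14, 3.14, 3.14, 3.14].

## Interface

Orientations are given as [roll, pitch, yaw] about the fixed x, y, z axes, in that order (R = Rz(yaw) Ry(pitch) Rx(roll)).
In Python, from plant import manip, imaging gives the robot as it stands. The module is installed in compiled form; this text tells all that it offers. Calls block until the motion is done:
- manip.movep(position, orientation): joint-space move of the TCP to a pose.
- manip.movel(position, speed=150, ori=None, force_limit=None): straight line of the TCP; ori=None keeps the orientation; speed is the mean speed in mm/s. With force_limit (N) it stops when the force on the tool has changed by that much, and returns True; else False.
- manip.move_j(angles): joint-space move.
- manip.command_gripper(opening): finger opening in mm; the grip force is fixed at half the most; returns when the fingers have stopped.
- manip.pause(seconds).
- manip.solve_ik(position, orientation): joint angles nearest the present ones, or None.
- imaging.capture(name): name is "side" or "top" or "wrist"; returns a dict with "img" (480x640x3 uint8, blue, green, red), "K" (3x3 intrinsics, pixels), "world_from_camera" (4x4, takes a point from camera to world coordinates); the wrist camera has in their place "T_tool_cam" (4x4, takes a point from camera to tool coordinates, whose origin is the TCP and whose axes are the tool frame's). Camera axes: x right, y down, z forward; pixel columns grow to the right and rows downward; lengths in mm; the calibration is good to about 2 mm. A picture is of the moment at which its call begins: read the wrist's pose just before it. There is no depth.
A pose or a line that the arm cannot do raises manip.PlanningError and nothing moves.
- manip.finish_job(): hands the job in, once; it reports no verdict.
Readings, each from a call of its own:
- manip.read_time(): time.
- manip.read_qpos(): joint angles.
- manip.read_qd(): joint speeds.
- manip.read_tau(): joint torques, N m.
- manip.read_tcp_pos(): TCP position.
- manip.read_eef_rot(): TCP orientation.
- manip.read_contact_force(): force on the tool from outside, world axes, zero at the start.
- manip.read_torque(): the same for the moment, N m.
- manip.read_grip_width(): finger opening in mm.
Only numpy, scipy, OpenCV 4.12 (cv2) and the standard library are available. Lean on these libraries where they do the work, as an engineer would, in place of code of your own. Each camera call takes 0.05 s, during which the arm holds its last target.

## Working session

There is one attempt and no reset: what is moved stays moved. The work goes in short steps, each a Python script; the robot and the scene stay as the last script left them, time stands still between calls to the robot, and variables do not carry over. Pictures are saved under pics/ and viewed, and the job is handed in when it is done.

```bash
ls; mkdir -p pics; python3 - <<'E'
from plant import manip, imaging
import cv2, numpy as np
np.set_printoptions(precision=4,suppress=True)
print(manip.read_time(), manip.pinch_z, manip.read_eef_rot(), manip.read_grip_width())
for n in ("side","top"):
    c=imaging.capture(n); cv2.imwrite(f"pics/{n}0.png",c["img"]); print(n,c["K"],c["world_from_camera"])
c=imaging.capture("wrist"); cv2.imwrite("pics/wrist0.png",c["img"]); print(c["K"],c["T_tool_cam"])
E
```

```text
pics
0.0 147.29999999999998 [-3.0632  1.569   2.067 ] 88.149007365464
side [[599.5346   0.     327.2688]
 [  0.     599.5346 237.5736]
 [  0.       0.       1.    ]] [[   0.9012    0.234    -0.3648  990.8148]
 [   0.4331   -0.5195    0.7366 -783.2894]
 [  -0.0172   -0.8218   -0.5695  709.4127]
 [   0.        0.        0.        1.    ]]
top [[476.5067   0.     318.5866]
 [  0.     476.5067 234.3139]
 [  0.       0.       1.    ]] [[   0.0262   -0.9872    0.1573  421.7654]
 [  -0.9993   -0.0216    0.0307   -9.9664]
 [  -0.0269   -0.158    -0.9871 1107.9867]
 [   0.        0.        0.        1.    ]]
[[377.3889   0.     319.4931]
 [  0.     377.3889 239.0219]
 [  0.       0.       1.    ]] [[-0.     -0.2754  0.9613 21.664 ]
 [-0.0013 -0.9613 -0.2754 71.6897]
 [ 1.     -0.0012 -0.0004  0.6712]
 [ 0.      0.      0.      1.    ]]
```

View pics/top0.png

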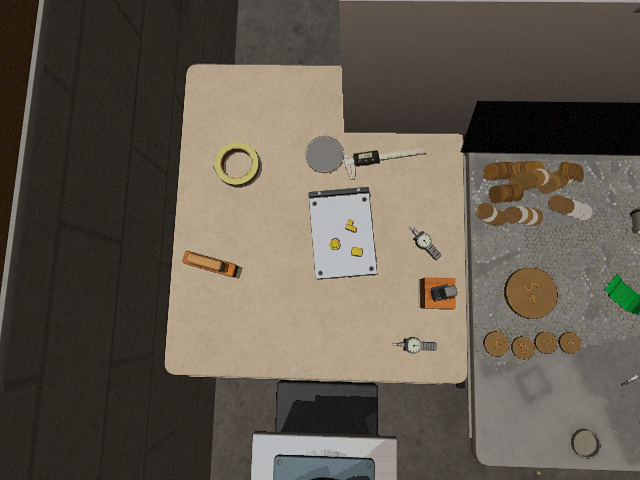

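View pics/side0.png

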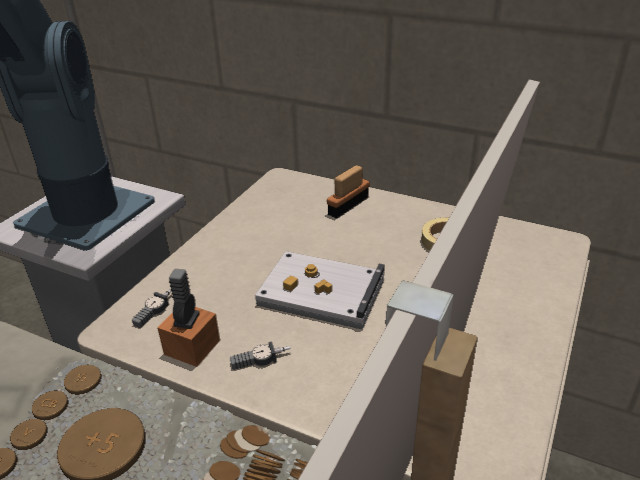

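View pics/wrist0.png

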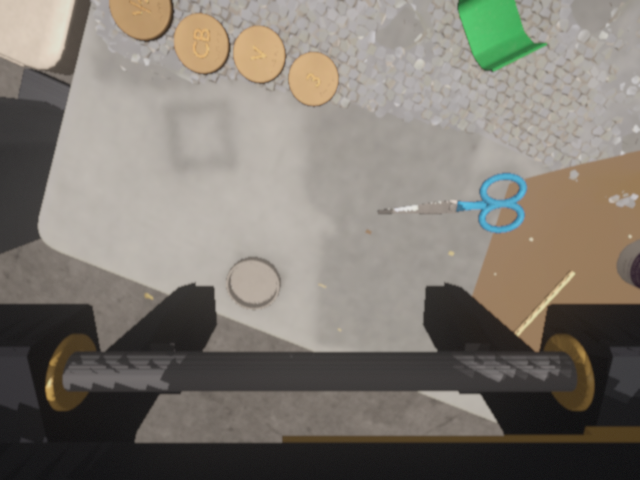

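The top view shows the bed near (342,233), its dark back stop on the far side, and three brass scraps at (351,226), (335,244) and (357,252). The brush is at (211,264), the stand with its gauge at (438,293), and look-alike gauges lie at (425,240) and (415,345). Next I'll measure these.

```bash
cat > h.py <<'E'
from plant import manip, imaging
import cv2, numpy as np
np.set_printoptions(precision=3,suppress=True)
from scipy.spatial.transform import Rotation as R
def cam(n):
    if n=="wrist":
        p=np.array(manip.read_tcp_pos());r=R.from_euler('xyz',manip.read_eef_rot()).as_matrix()
        c=imaging.capture(n);T=np.eye(4);T[:3,:3]=r;T[:3,3]=p;c["W"]=T@np.array(c["T_tool_cam"])
    else:
        c=imaging.capture(n);c["W"]=np.array(c["world_from_camera"])
    c["K"]=np.array(c["K"]);return c
def ray(c,uv):
    d=np.linalg.inv(c["K"])@np.array([uv[0],uv[1],1.]);return c["W"][:3,3],c["W"][:3,:3]@d
def plane(c,uv,z):
    o,d=ray(c,uv);return o+d*(z-o[2])/d[2]
def proj(c,P):
    q=np.linalg.inv(c["W"])@np.append(P,1.);q=c["K"]@q[:3];return q[:2]/q[2]
def tri(c1,u1,c2,u2):
    o1,d1=ray(c1,u1);o2,d2=ray(c2,u2)
    A=np.stack([d1,-d2],1);s=np.linalg.lstsq(A,o2-o1,rcond=None)[0]
    a=o1+s[0]*d1;b=o2+s[1]*d2;return (a+b)/2,np.linalg.norm(a-b)
def crop(c,x0,y0,x1,y1,k,name):
    cv2.imwrite(name,cv2.resize(c["img"][y0:y1,x0:x1],None,fx=k,fy=k,interpolation=cv2.INTER_CUBIC))
E
python3 - <<'E'
from h import *
a=cv2.imread("pics/top0.png");b=cv2.imread("pics/side0.png")
crop({"img":a},160,130,300,290,4,"pics/t_brush.png")
crop({"img":a},295,170,395,290,5,"pics/t_bed.png")
crop({"img":a},380,210,480,360,4,"pics/t_g.png")
crop({"img":b},120,255,300,370,4,"pics/s_g.png")
crop({"img":b},240,160,400,340,3,"pics/s_bed.png")
E
```

```text
(no output)
```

View pics/t_brush.png

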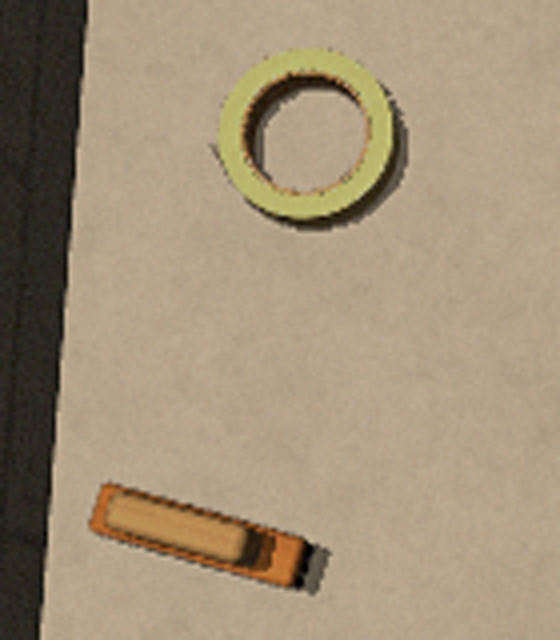

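View pics/t_bed.png

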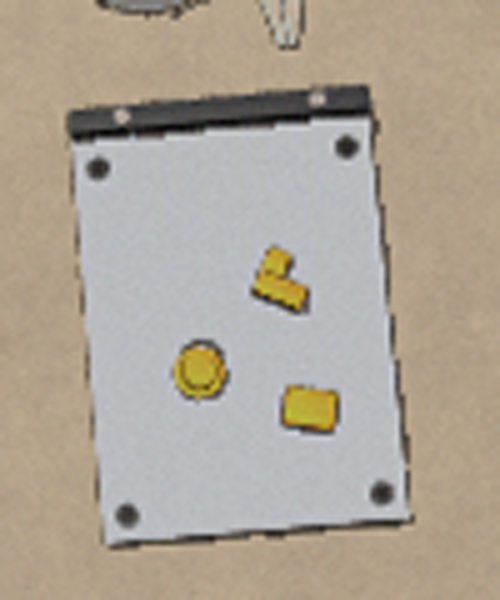

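View pics/t_g.png

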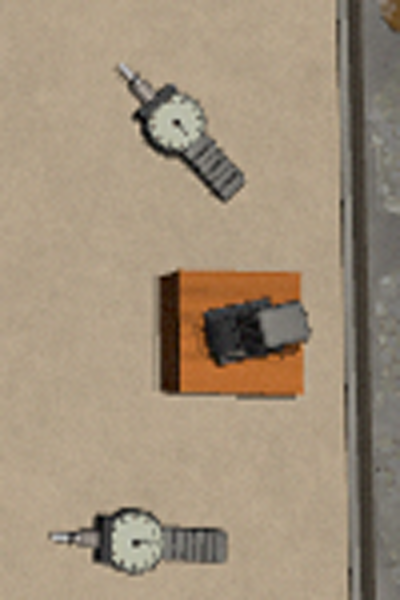

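View pics/s_g.png

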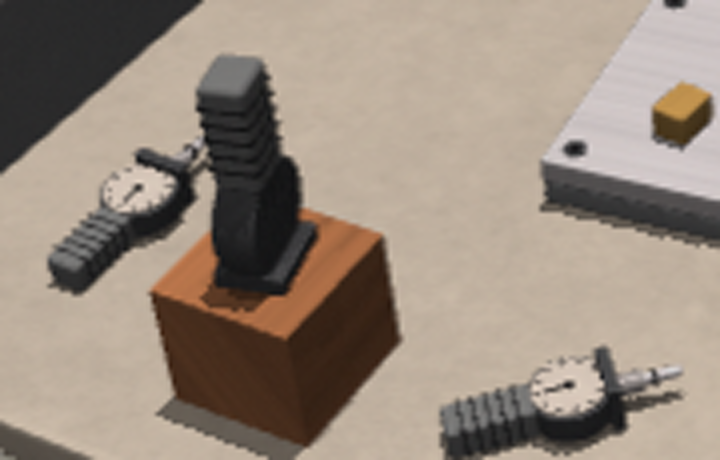

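View pics/s_bed.png

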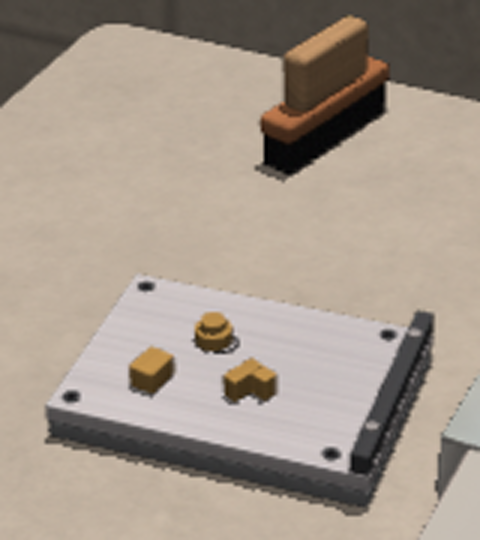

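```bash
python3 - <<'E'
from h import *
t=cam("top");s=cam("side")
f=lambda x,y,k,a,b:(x/k+a-.0,y/k+b)
tb=lambda x,y:f(x,y,5,295,170); tg=lambda x,y:f(x,y,4,380,210); tbr=lambda x,y:f(x,y,4,160,130)
sg=lambda x,y:f(x,y,4,120,255); sb=lambda x,y:f(x,y,3,240,160)
print("bed front L,R",plane(t,tb(108,545),25),plane(t,tb(411,520),25))
print("bed stop back L,R",plane(t,tb(68,110),40),plane(t,tb(369,87),40))
print("side: front-near,front-far,",plane(s,sb(47,408),25),plane(s,sb(138,277),25))
for n,a,b in(("L",(278,285),(250,372)),("slug",(201,367),(213,325)),("block",(310,405),(153,363))):
    print(n,plane(t,tb(*a),41),plane(s,sb(*b),41))
print("bolts",[plane(t,tb(*q),25)[:2] for q in((97,168),(346,147),(127,515),(381,493))])
print("bolts s",[plane(s,sb(*q),25)[:2] for q in((388,334),(332,454),(146,286),(71,397))])
print("gauge tri",tri(t,tg(284,325),s,sg(232,78)),plane(t,tg(284,325),156),plane(s,sg(232,78),156))
print("stand top corners t",[plane(t,tg(*q),60)[:2] for q in((180,270),(301,271),(303,394),(180,394))])
print("stand top corners s",[plane(s,sg(*q),60)[:2] for q in((152,293),(288,338),(384,236))])
print("brush ridge t",[plane(t,tbr(*q),86)[:2] for q in((107,492),(250,528),(243,561),(105,523))])
print("brush back t",[plane(t,tbr(*q),42)[:2] for q in((103,484),(307,540),(294,587),(91,527))])
print("brush ridge s",[plane(s,sb(*q),86)[:2] for q in((283,53),(350,15),(368,25),(301,65))])
print("brush back s",[plane(s,sb(*q),42)[:2] for q in((262,123),(388,70),(285,135))])
# lookalike sizes: overall length
for nm,a,b in (("up",(122,68),(235,190)),("low",(52,537),(227,545))):
    A=plane(t,tg(*a),9);B=plane(t,tg(*b),9);print(nm,A,B,np.linalg.norm(A-B))
print("dish",plane(t,(324,154),13),"tape",plane(t,(237,164),25),"cal",plane(t,(352,178),8),plane(t,(352,163),8))
print("table edges",[plane(t,q,0)[:2] for q in((166,376),(188,66),(341,67),(343,132),(462,134),(466,382))])
E
```

```text
bed front L,R [491.611  25.581  25.   ] [ 506.265 -111.383   25.   ]
bed stop back L,R [690.18   48.908  40.   ] [703.738 -89.355  40.   ]
side: front-near,front-far, [ 515.57  -112.919   25.   ] [501.144  23.748  25.   ]
L [610.197 -48.97   41.   ] [618.496 -50.994  41.   ]
slug [571.835 -14.82   41.   ] [578.238 -19.738  41.   ]
block [555.667 -64.208  41.   ] [562.531 -67.211  41.   ]
bolts [array([666.491,  35.408]), array([678.803, -80.086]), array([505.424,  17.308]), array([518.186, -97.726])]
bolts s [array([670.888,  35.068]), array([684.073, -80.209]), array([510.584,  17.268]), array([523.304, -98.379])]
gauge tri (array([ 467.737, -243.833,  151.384]), np.float64(5.114883912291537)) [ 465.561 -244.364  156.   ] [ 474.305 -247.005  156.   ]
stand top corners t [array([ 498.412, -212.174]), array([ 499.467, -277.703]), array([ 433.224, -277.531]), array([ 431.502, -211.582])]
stand top corners s [array([ 440.456, -278.272]), array([ 504.346, -276.374]), array([ 504.786, -212.331])]
brush ridge t [array([537.181, 307.649]), array([519.394, 228.293]), array([501.453, 231.05 ]), array([520.253, 307.553])]
brush back t [array([546.662, 323.933]), array([517.58 , 205.861]), array([490.987, 211.778]), array([522.038, 329.045])]
brush ridge s [array([508.063, 231.398]), array([528.82 , 303.325]), array([546.952, 294.388]), array([526.97 , 220.862])]
brush back s [array([503.799, 204.057]), array([556.838, 311.212]), array([525.721, 195.967])]
up [ 618.842 -189.47     9.   ] [ 548.908 -253.898    9.   ] 95.08806436062596
low [ 350.793 -149.302    9.   ] [ 349.158 -246.787    9.   ] 97.49821549519753
dish [791.017  16.291  13.   ] tape [758.784 221.541  25.   ] cal [734.434 -51.652   8.   ] [771.456 -51.091   8.   ]
table edges [array([265.483, 362.06 ]), array([1019.983,  364.499]), array([1021.758,  -20.254]), array([851.955, -28.315]), array([ 851.417, -315.731]), array([ 272.641, -312.437])]
```

Both views agree on these estimates:

| Item | Estimate |
|---|---|
| Bed centre | (602, -32), yaw about 0.11 |
| Brush | (523, 266), yaw about -0.24 |
| Stand | (469, -245) |

The lying gauges are about 96 mm long, against 132 mm for the right one, so the gauge in the stand is the one to use. Now I'll check IK and look more closely with the wrist camera.

```bash
cat >> h.py <<'E'
import warnings;warnings.filterwarnings("ignore")
PZ=manip.pinch_z
def ori(a):  # jaw direction angle a in world xy, tool down
    X=np.array([0,0,-1.]);Z=np.array([np.cos(a),np.sin(a),0]);Y=np.cross(Z,X)
    return list(R.from_matrix(np.stack([X,Y,Z],1)).as_euler('xyz'))
def tp(x,y,z): return [float(x),float(y),float(z)+PZ]
E
python3 - <<'E'
from h import *
M=R.from_euler('xyz',manip.read_eef_rot()).as_matrix();print(M)
for nm,p,a in [("brush",(523,266,66),-.24),("brush",(523,266,66),-.24+np.pi),("sweep0",(660,-25,100),.108),("sweep0",(660,-25,100),.108+np.pi),("sweep1",(470,-47,92),.108),("sweep1",(470,-47,92),.108+np.pi),
 ("gauge",(469,-245,131),np.pi/2),("gauge",(469,-245,131),-np.pi/2),("ring",(580,-16,127),.108+np.pi/2),("ring",(580,-16,127),.108-np.pi/2),("view",(560,-31,300),.108),("view",(560,-31,300),.108+np.pi/2)]:
    q=manip.solve_ik(tp(*p),ori(a)); print(nm,round(a,2),None if q is None else np.array(q))
E
```

```text
[[-0.     0.914  0.406]
 [ 0.001  0.406 -0.914]
 [-1.    -0.    -0.001]]
brush -0.24 [-0.106  0.787 -0.613  1.791  0.627  0.768 -1.287]
brush 2.9 [ 0.173  1.02  -1.083  1.775  1.051  1.051  1.581]
sweep0 0.11 [ 0.303  0.8   -0.503  1.582  0.465  0.882 -0.265]
sweep0 3.25 [-0.665  1.065  1.082  1.646 -1.041  1.109 -2.308]
sweep1 0.11 [ 0.352  0.552 -0.427  2.086  0.405  0.583 -0.254]
sweep1 3.25 [-0.782  0.856  1.084  2.146 -1.078  0.859 -2.041]
gauge 1.57 [ 0.874  0.597 -0.62   1.923  0.486  0.775  1.55 ]
gauge -1.57 [ 0.419  0.513 -0.029  1.95   0.023  0.679 -1.195]
ring 1.68 [ 0.447  0.698 -0.688  1.789  0.568  0.862  1.17 ]
ring -1.46 [ 0.072  0.595 -0.163  1.812  0.135  0.745 -1.626]
view 0.11 [ 0.403  0.395 -0.556  1.708  0.229  1.104 -0.114]
view 1.68 [ 0.567  0.45  -0.788  1.699  0.347  1.138  1.36 ]
```

```bash
python3 - <<'E'
from h import *
import pickle
t0=manip.read_time()
manip.movep([582,-34,400],ori(.108-np.pi/2)); manip.pause(.15)
c=cam("wrist"); pickle.dump(c,open("w1.pkl","wb"));cv2.imwrite("pics/w1.png",c["img"]);print(manip.read_time())
manip.movep([520,246,400],ori(-.24)); manip.pause(.15)
c=cam("wrist"); pickle.dump(c,open("w2.pkl","wb"));cv2.imwrite("pics/w2.png",c["img"]);print(manip.read_time())
E
```

```text
2.75
4.0583
```

View pics/w1.png

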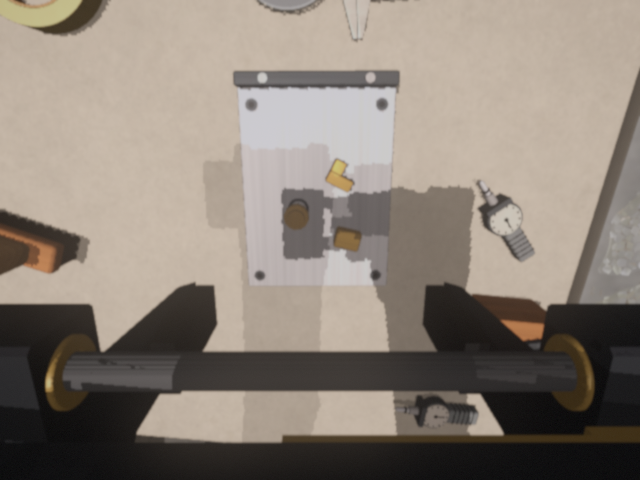

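View pics/w2.png

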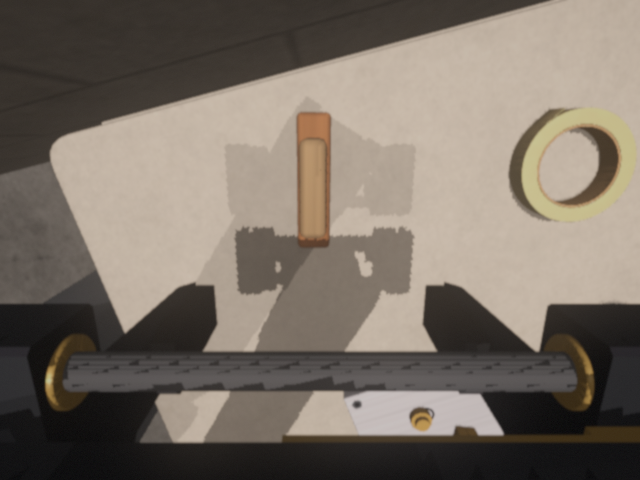

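The w1 picture shows the bed from the near side. The L is at (340,175), the slug at (296,213) with the ring edge at (299,205), and the block at (347,239). In w2 the brush stands upright in line with the image, with its ridge at u 302–327, v 138–238.

```bash
python3 - <<'E'
from h import *
import pickle
c=pickle.load(open("w1.pkl","rb"))
crop(c,225,60,415,295,3,"pics/w1c.png")
c=pickle.load(open("w2.pkl","rb"))
crop(c,280,95,350,260,3,"pics/w2c.png")
print("ridge top corners z86",[plane(c,q,86)[:2] for q in((302,139),(326,139),(326,238),(302,238))])
print("back z42",[plane(c,q,42)[:2] for q in((298,113),(330,113))], [plane(c,q,42)[:2] for q in((298,246),(329,246))])
E
```

```text
ridge top corners z86 [array([524.967, 310.079]), array([542.392, 305.722]), array([524.066, 230.907]), array([505.329, 235.591])]
back z42 [array([524.97 , 331.057]), array([551.221, 324.494])] [array([494.646, 217.386]), array([522.664, 210.382])]
```

View pics/w1c.png

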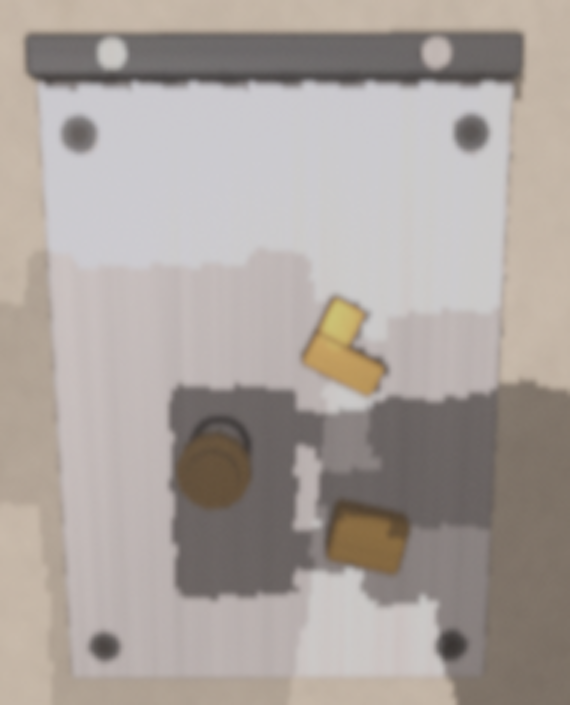

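View pics/w2c.png

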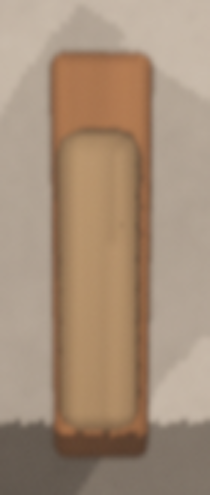

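```bash
python3 - <<'E'
from h import *
import pickle
c=pickle.load(open("w1.pkl","rb"))
f=lambda x,y:(x/3+225,y/3+60)
P=lambda x,y,z:plane(c,f(x,y),z)[:2]
print("stop front-top(z40)",P(35,78,40),P(518,78,40)," back-top",P(27,37,40),P(523,37,40))
print("front edge z25",P(73,677,25),P(482,677,25))
FL,FR=P(73,677,25),P(482,677,25);BL,BR=P(27,37,40),P(523,37,40)
print("widths",np.linalg.norm(FL-FR),np.linalg.norm(BL-BR),"len",np.linalg.norm((FL+FR-BL-BR)/2))
ctr=(FL+FR+BL+BR)/4;d=(BL+BR-FL-FR);yaw=np.arctan2(d[1],d[0]);print("centre",ctr,yaw, np.arctan2(-(FR-FL)[0]*-1,-(FR-FL)[1]))
cs,sn=np.cos(yaw),np.sin(yaw)
print("mark",ctr+np.array([-20*cs-18*sn,-20*sn+18*cs]), "ring top outer",P(222,415,25))
for n,q,z in(("L",(343,350),41),("slug",(212,470),37),("block",(369,540),41)):
    v=P(*q,z)-ctr;print(n,P(*q,z),"bed",v[0]*cs+v[1]*sn,-v[0]*sn+v[1]*cs)
E
```

```text
stop front-top(z40) [682.089  44.987] [696.263 -88.782]  back-top [692.408  47.659] [706.832 -88.445]
front edge z25 [496.69   26.988] [ 511.161 -109.898]
widths 137.64927324290187 136.86593386910636 len 196.8246803264106
centre [601.773 -30.924] 0.10721307382374401 0.10532780323343766
mark [579.961 -15.168] ring top outer [590.579 -14.827]
L [616.529 -49.253] bed 12.710449125620189 -19.802153778380603
slug [575.346 -13.738] bed -24.43628844126666 19.915501982364088
block [559.259 -64.28 ] bed -45.83856087751954 -28.61507082197085
```

```bash
python3 - <<'E'
from h import *
o=ori(-.25)
manip.movep(tp(524,269,115),o)
manip.movel(tp(524,269,66),speed=120,ori=o,force_limit=8)
manip.command_gripper(12); print("w",manip.read_grip_width(),np.array(manip.read_tcp_pos()))
f0=np.array(manip.read_contact_force())
manip.movel(tp(524,269,140),speed=200)
manip.pause(.1);print(f0,manip.read_contact_force(),manip.read_time(),manip.read_grip_width())
o2=ori(.107)
manip.movep(tp(660,-28.8,140),o2)
c=cam("side");cv2.imwrite("pics/s2.png",c["img"]);c=cam("wrist");cv2.imwrite("pics/w3.png",c["img"])
print(manip.read_time(),np.array(manip.read_tcp_pos()))
E
```

```text
w 21.660231663155997 [523.872 268.968 213.16 ]
[ 0.363 -0.141 -1.347] [ 0.408 -0.545 -1.715] 6.8583 21.557101298640294
8.2 [659.725 -26.332 287.329]
```

View pics/s2.png

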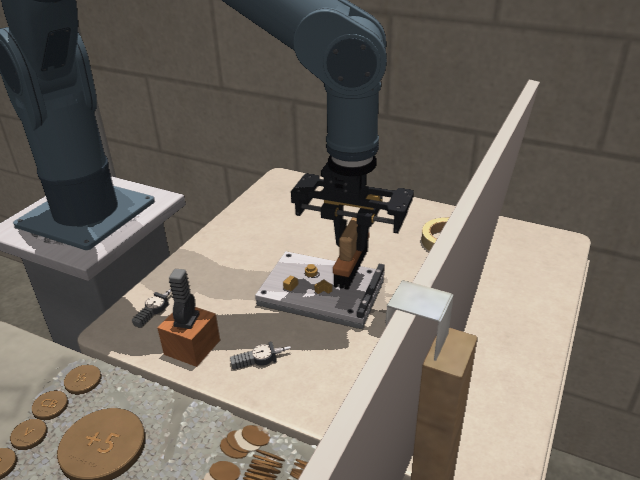

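View pics/w3.png

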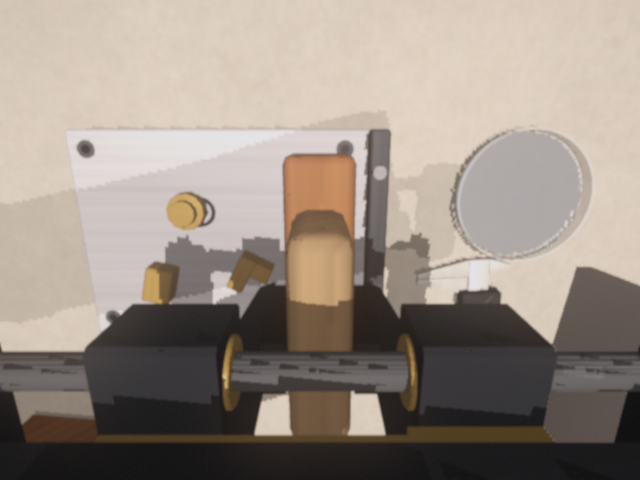

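The brush is held upright over the bed between the scraps and the stop. Now I'll lower it and sweep towards the front edge.

```bash
python3 - <<'E'
from h import *
o2=ori(.107); C=np.array([601.8,-31.]);cs,sn=np.cos(.107),np.sin(.107)
B=lambda x,y:C+np.array([x*cs-y*sn,x*sn+y*cs])
p=B(58,-4)
print(manip.movel(tp(*p,67+25+.5),speed=120,ori=o2,force_limit=6),np.array(manip.read_tcp_pos()))
p1=B(-138,-4)
print(manip.movel(tp(*p1,67+25+.5),speed=85,ori=o2),np.array(manip.read_tcp_pos()),manip.read_contact_force())
z=np.array(manip.read_tcp_pos());manip.movel(list(z+[0,0,60]),speed=200)
c=cam("side");cv2.imwrite("pics/s3.png",c["img"]);c=cam("top");cv2.imwrite("pics/t3.png",c["img"])
print(manip.read_time(),manip.read_grip_width())
E
```

```text
True [658.781 -28.379 237.409]
False [465.277 -49.636 239.807] [-0.476  0.322 -1.765]
11.6333 21.656921802600124
```

View pics/s3.png

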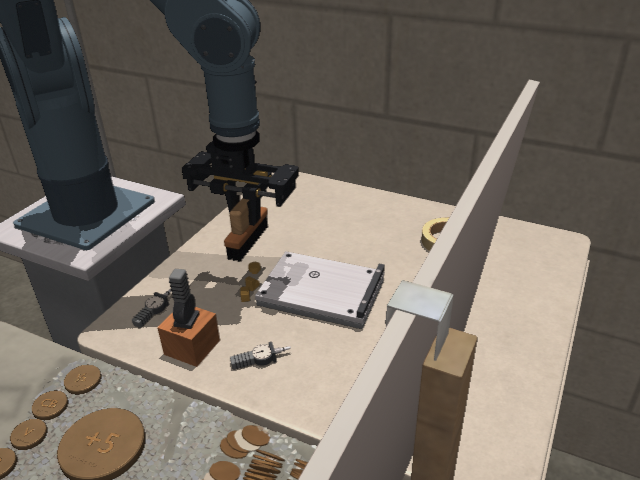

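View pics/t3.png

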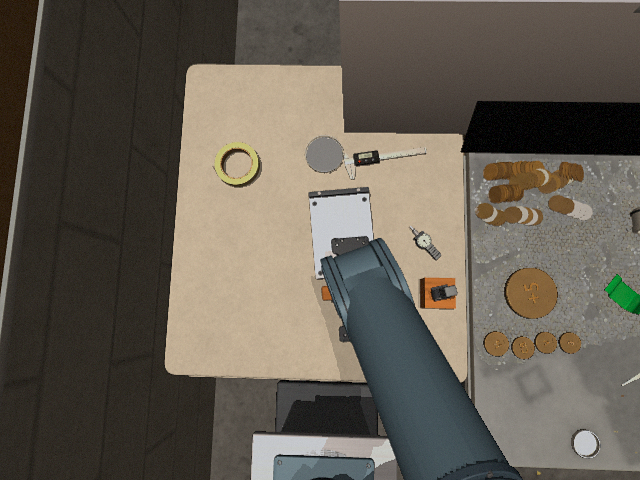

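The side view shows the bed clear, the ring at (314,274), and the scraps on the table in front of the bed at about (250,283). Next I'll put the brush back.

```bash
python3 - <<'E'
from h import *
import pickle
o=ori(-.25)
manip.movep(tp(524,269,110),o); manip.movel(tp(524,269,72),speed=120,ori=o)
print(manip.movel(tp(524,269,65.3),speed=25,ori=o,force_limit=3),np.array(manip.read_tcp_pos()))
manip.command_gripper(60); manip.pause(.1)
manip.movel(tp(524,269,130),speed=180)
o2=ori(np.pi/2)
manip.movep(tp(470,-150,280),o2)
# view of gauge: camera on -x side, looking +x
manip.movep([485,-245,420],ori(np.pi/2)); manip.pause(.15)
c=cam("wrist"); pickle.dump(c,open("w4.pkl","wb"));cv2.imwrite("pics/w4.png",c["img"])
c=cam("side");cv2.imwrite("pics/s4.png",c["img"]);c=cam("top");cv2.imwrite("pics/t4.png",c["img"])
print(manip.read_time(),np.array(manip.read_qpos()))
E
```

```text
False [524.021 269.014 212.68 ]
18.0167 [ 1.147  0.543 -1.037  1.766  0.514  1.133  1.519]
```

View pics/w4.png

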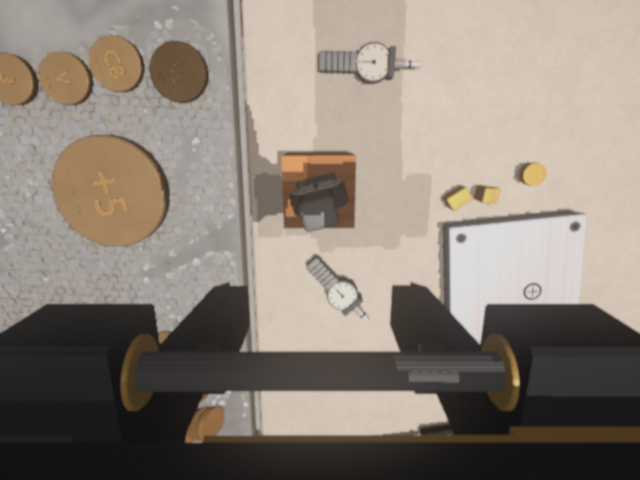

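View pics/s4.png

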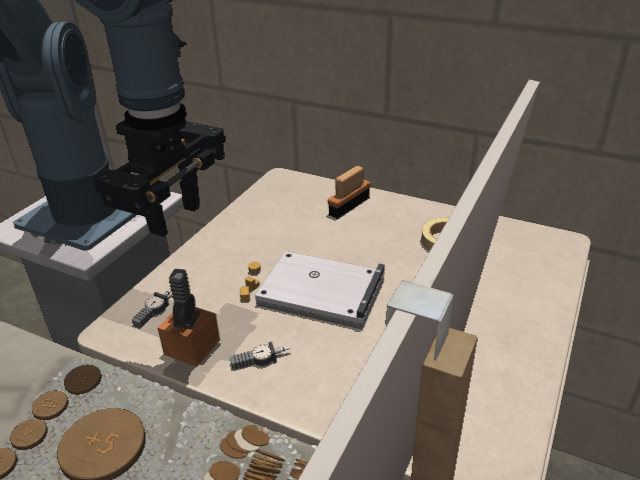

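View pics/t4.png

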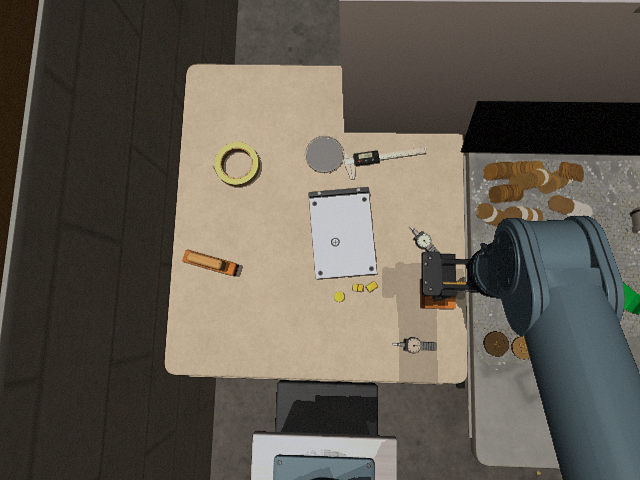

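All three scraps lie on the table in front of the bed, at top (339,296), (359,288) and (372,286). The brush stands upright and the bystanders haven't moved. In w4 the gauge's handle top is at about (314,217) and the ring at (532,291). I'll zoom in on the gauge.

```bash
python3 - <<'E'
from h import *
import pickle
c=pickle.load(open("w4.pkl","rb"))
crop(c,270,140,370,240,6,"pics/w4c.png"); crop(c,490,250,590,330,6,"pics/w4r.png")
E
```

```text
(no output)
```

View pics/w4c.png

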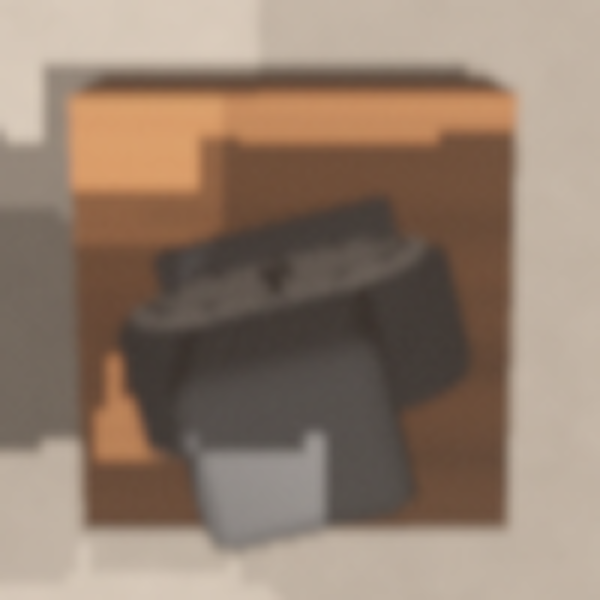

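View pics/w4r.png

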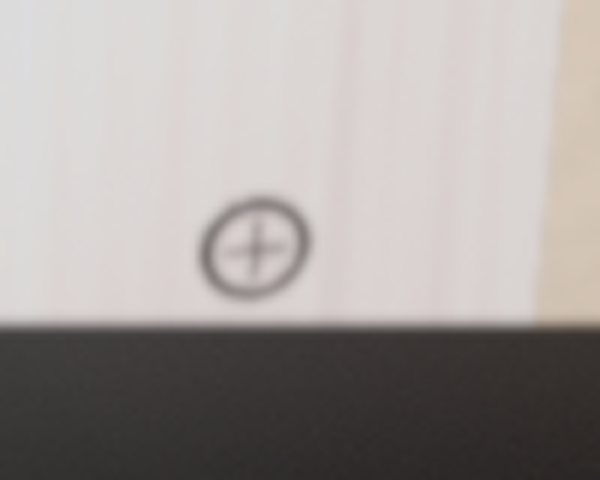

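```bash
python3 - <<'E'
from h import *
import pickle
c=pickle.load(open("w4.pkl","rb"))
g=c["img"][140:240,270:370].astype(float)/255; cv2.imwrite("pics/w4e.png",cv2.resize((np.clip(g*1.3,0,1)**.5*255).astype(np.uint8),None,fx=6,fy=6,interpolation=cv2.INTER_CUBIC))
f=lambda x,y:(x/6+270,y/6+140)
P=lambda x,y,z:plane(c,f(x,y),z)[:2]
print("handle top",P(296,442,156)); 
k=[P(*q,60) for q in((72,92),(515,92),(507,525),(85,525))];print("stand",k,np.mean(k,0))
a,b=P(158,258,60+4),P(388,200,64);print("foot front edge",a,b,np.linalg.norm(a-b),"yaw",np.arctan2(-(b-a)[0],(b-a)[1]))
a,b=P(222,548,156),P(410,505,156);print("handle back edge",a,b,np.linalg.norm(a-b),"yaw",np.arctan2(-(b-a)[0],(b-a)[1]))
ring=plane(c,(490+255/6,250+248/6),25);print("ring",ring)
E
```

```text
handle top [ 467.699 -243.943]
stand [array([ 436.079, -276.769]), array([ 436.005, -211.995]), array([ 501.277, -211.428]), array([ 501.352, -276.471])] [ 468.678 -244.166]
foot front edge [ 459.755 -264.33 ] [ 451.247 -230.534] 34.85102877986111 yaw 0.2466153024355465
handle back edge [ 479.686 -252.126] [ 474.765 -231.379] 21.32178927567504 yaw 0.23288398027680415
ring [580.426 -15.435  25.   ]
```

View pics/w4e.png

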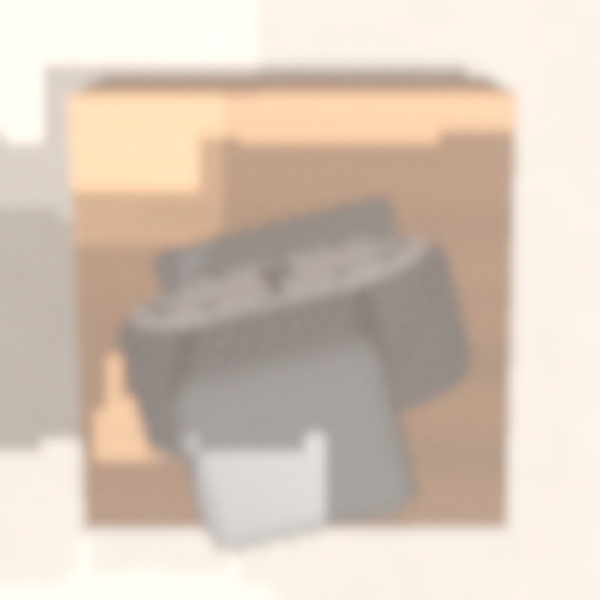

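The dial faces -x, and the axis sits at the stand centre (468.7, -244.2) with yaw about 0.24. The ring is at (580.4, -15.3), which agrees with the bed geometry (580.0, -15.2). I'll grasp 5 mm above the handle centre so the fingers clear the dial case.

```bash
python3 - <<'E'
from h import *
o=ori(np.pi/2+.24); g=(468.7,-244.2)
manip.movep(tp(*g,195),o)
print(manip.movel(tp(*g,136),speed=110,ori=o,force_limit=8))
manip.pause(.2);z=np.array(manip.read_tcp_pos());print(z)
f0=np.array(manip.read_contact_force())
manip.command_gripper(14);print("w",manip.read_grip_width(),np.array(manip.read_tcp_pos()),f0,manip.read_contact_force())
print(manip.read_time())
manip.movel(tp(*g,136+62),speed=130,ori=o)
manip.pause(.1);print(np.array(manip.read_contact_force()),manip.read_grip_width())
o2=ori(np.pi/2+.107)
manip.movep(tp(580.2,-15.3,136+40),o2)
manip.movel(tp(580.2,-15.3,136+7),speed=100,ori=o2);manip.pause(.3)
print(np.array(manip.read_tcp_pos()),manip.read_contact_force())
for n in("side","top","wrist"):
    c=cam(n);cv2.imwrite(f"pics/{n}5.png",c["img"])
    import pickle;pickle.dump(c,open(f"{n}5.pkl","wb"))
print(manip.read_time())
c=pickle.load(open("side5.pkl","rb"));u=proj(c,[580.2,-15.3,25]);print(u)
x,y=int(u[0]),int(u[1]);crop(c,x-50,y-80,x+50,y+40,5,"pics/side5c.png")
E
```

```text
False
[ 468.982 -244.301  283.961]
w 23.35104506844965 [ 468.688 -244.163  283.297] [1.076 0.302 0.006] [ 0.35  -0.691  0.838]
19.95
[ 0.957  0.178 -1.932] 23.73343010984663
[580.366 -15.213 290.718] [-0.388 -0.077 -2.134]
22.6083
[313.322 274.14 ]
```

View pics/side5.png

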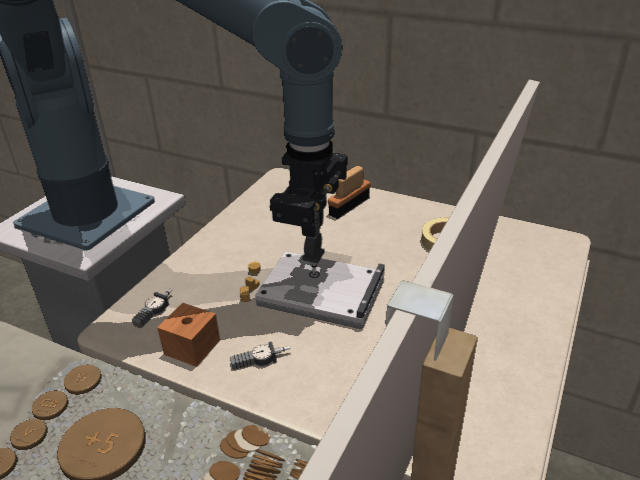

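View pics/side5c.png

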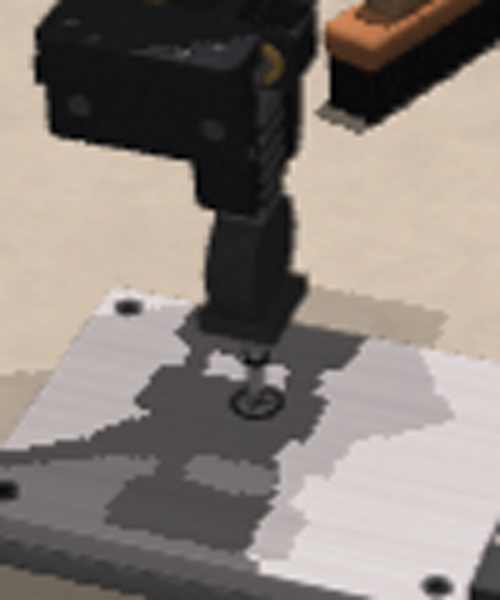

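View pics/wrist5.png

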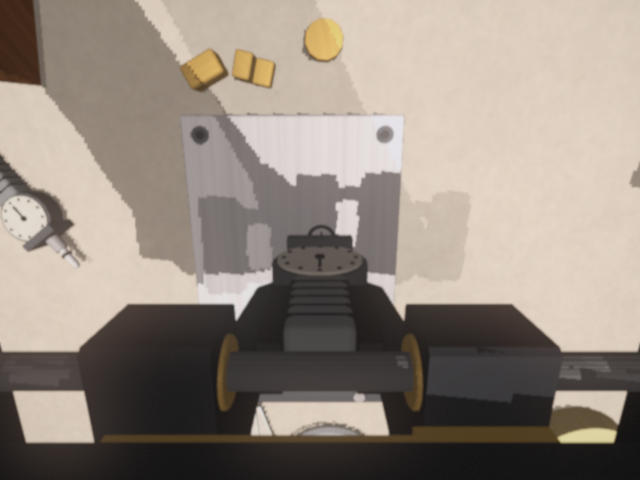

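```bash
python3 - <<'E'
from h import *
import pickle
c=pickle.load(open("side5.pkl","rb"));print(proj(c,[580.4,-15.3,25]),proj(c,[580.4,-15.3,31.4]))
crop(c,295,245,335,285,15,"pics/side5d.png")
E
```

```text
[313.419 274.167] [313.314 271.426]
```

View pics/side5d.png

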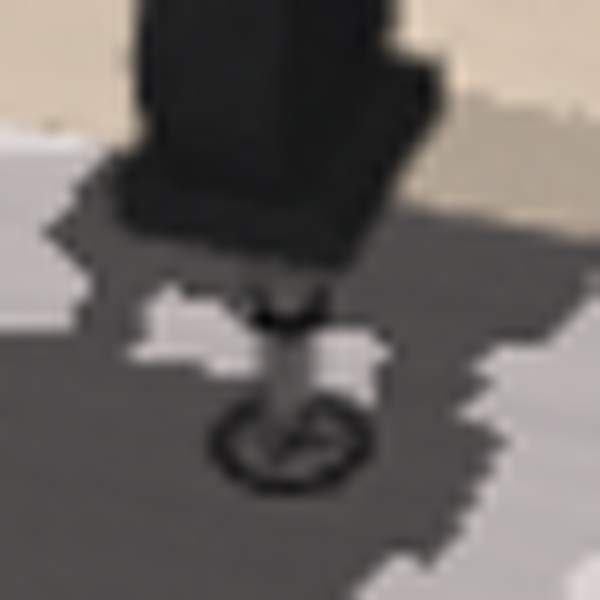

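```bash
python3 - <<'E'
from h import *
import pickle
o2=ori(np.pi/2+.107)
manip.movel(tp(580.4,-15.3,136+2.5),speed=15,ori=o2);manip.pause(.5)
print(np.array(manip.read_tcp_pos()));F=np.mean([manip.read_contact_force() for _ in range(5)],0);print(F)
c=cam("side");crop(c,295,245,335,285,15,"pics/side6.png")
manip.movel(tp(580.4,-15.3,132),speed=8,ori=o2);manip.pause(.6)
print(np.array(manip.read_tcp_pos()),manip.read_eef_rot());print(np.array(manip.read_contact_force())-F)
c=cam("side");crop(c,295,245,335,285,15,"pics/side7.png");pickle.dump(c,open("side7.pkl","wb"))
print(manip.read_time())
E
```

```text
[580.402 -15.283 285.817]
[-0.328  0.031 -2.001]
[580.422 -15.287 279.329] [-1.543  1.571  0.134]
[0.648 0.765 3.411]
25.225
```

View pics/side6.png

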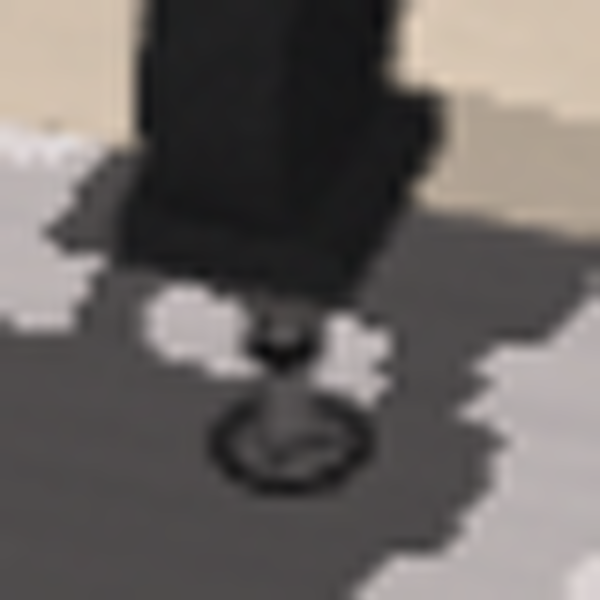

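View pics/side7.png

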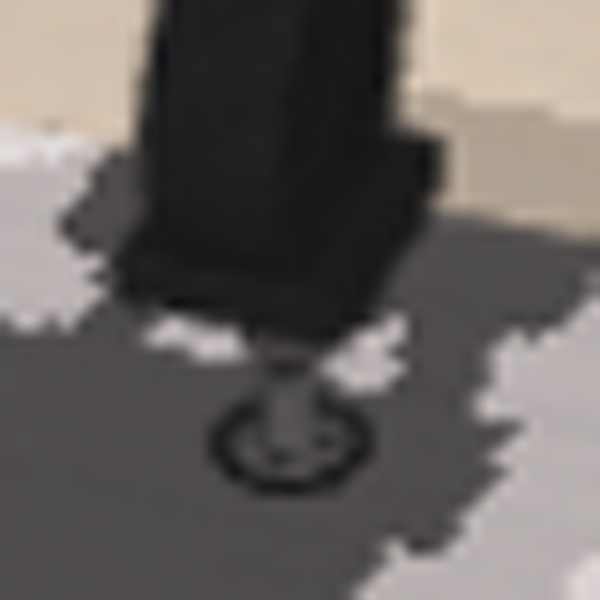

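```bash
cat >> h.py <<'E'
def avgF(n=12):
    L=[]
    for _ in range(n): L.append(manip.read_contact_force());manip.pause(.03)
    L=np.array(L);return L.mean(0),L.std(0)
E
python3 - <<'E'
from h import *
o2=ori(np.pi/2+.107)
print(avgF(20))
for dz in (133.5,135,138.5):
    manip.movel(tp(580.4,-15.3,dz),speed=10,ori=o2);manip.pause(.3);m,s=avgF();print(dz,np.array(manip.read_tcp_pos())[2],m,s)
    c=cam("side");crop(c,300,255,330,280,20,f"pics/sz{dz}.png")
print(manip.read_time())
E
python3 -c "
import cv2,numpy as np
cv2.imwrite('pics/szall.png',np.vstack([np.hstack([cv2.resize(cv2.imread(f'pics/sz{d}.png'),(390,325)) for d in (133.5,135)]),np.hstack([cv2.resize(cv2.imread('pics/sz138.5.png'),(390,325)),cv2.resize(cv2.imread('pics/side7.png')[150:525,75:525],(390,325))])])[:600])"
```

```text
(array([ 0.029, -0.187,  0.695]), array([0.503, 0.471, 0.409]))
133.5 280.7883890743102 [-0.018  0.104  0.186] [0.474 0.452 0.696]
135 282.2885147015596 [-0.063  0.1   -0.175] [0.539 0.514 0.498]
138.5 285.7914512591051 [-0.102  0.038 -2.027] [0.477 0.452 0.346]
29.2417
```

View pics/szall.png

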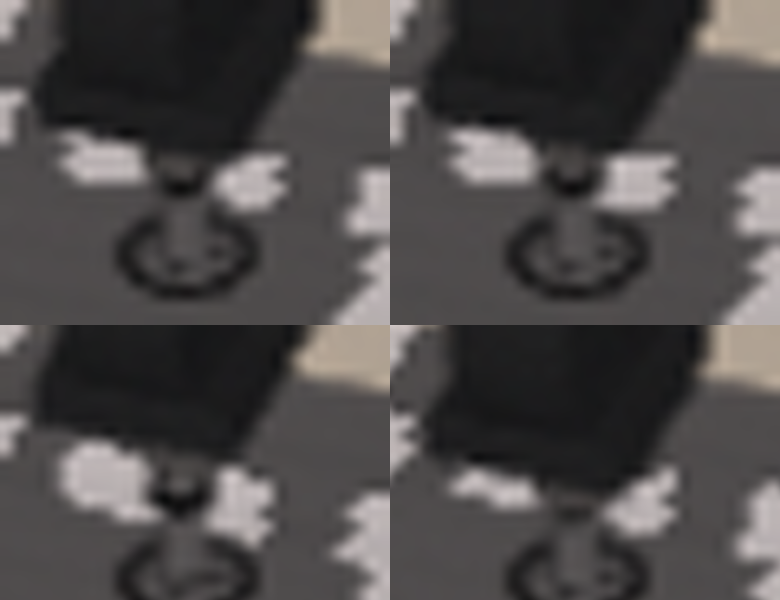

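```bash
python3 - <<'E'
from h import *
o2=ori(np.pi/2+.107)
for dz in (138,137.6,137.2,136.8):
    manip.movel(tp(580.4,-15.3,dz),speed=10,ori=o2);manip.pause(.2);m,s=avgF(20);print(dz,np.array(manip.read_tcp_pos())[2],m[2]+2.02,s[2])
print(manip.read_time())
E
```

```text
138 285.31421668919853 0.25986547368749235 0.5407561366813775
137.6 284.9047801501053 0.028256611766162898 0.4758759048707442
137.2 284.49629825347546 0.1442102554205853 0.5701811034284593
136.8 284.12854629702457 1.417883123504787 0.5363011464321829
33.7083
```

Contact comes between TCP z 284.5 and 284.1, which matches the 284.3 predicted from the stand geometry. Half way in is therefore TCP z of about 279.3. I'll press to that and check.

```bash
python3 - <<'E'
from h import *
o2=ori(np.pi/2+.107)
manip.movel(tp(580.4,-15.3,132.15),speed=10,ori=o2);manip.pause(.4)
m,s=avgF(20);print(np.array(manip.read_tcp_pos()),m[2]+2.02,manip.read_grip_width(),R.from_euler('xyz',manip.read_eef_rot()).as_matrix())
c=cam("side");cv2.imwrite("pics/s9.png",c["img"]);a=cv2.resize(c["img"][255:285,295:335],(800,600),interpolation=cv2.INTER_CUBIC);cv2.imwrite("pics/s9c.png",a)
c=cam("top");cv2.imwrite("pics/t9.png",c["img"]);c=cam("wrist");cv2.imwrite("pics/w9.png",c["img"])
print(manip.read_time())
E
```

```text
[580.404 -15.304 279.437] 2.476158453548327 23.712099069819914 [[-0.    -0.994 -0.107]
 [ 0.    -0.107  0.994]
 [-1.     0.     0.   ]]
35.5417
```

View pics/s9c.png

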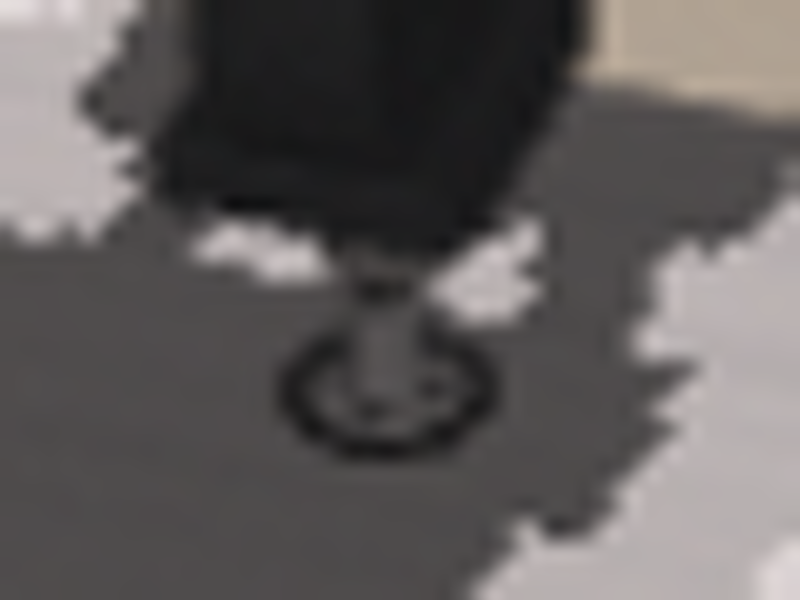

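View pics/s9.png

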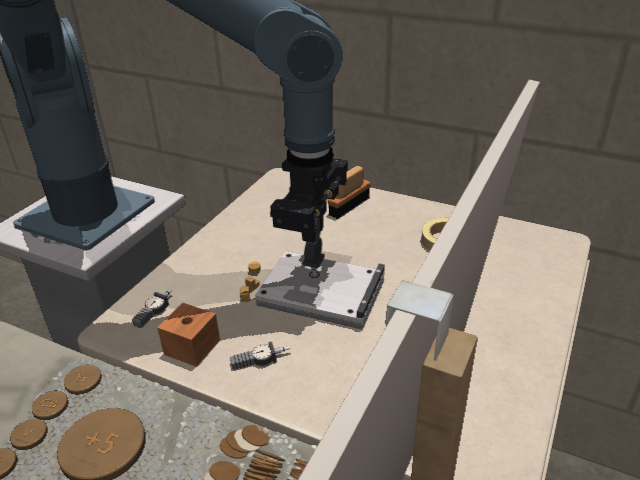

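View pics/w9.png

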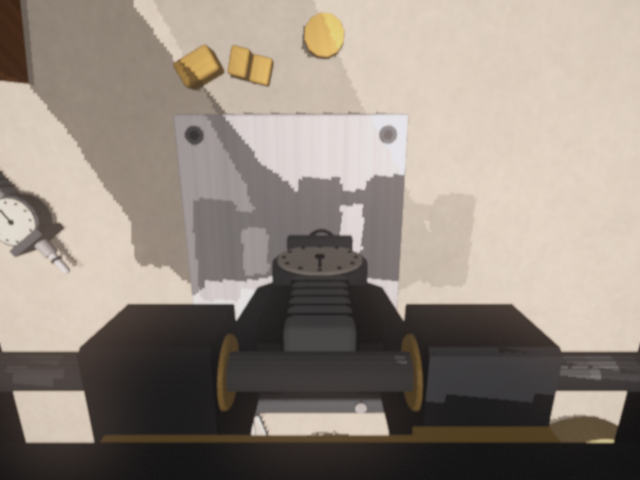

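The tip stands at about (385,395) in the crop, against a ring centre of (390,393). The collar is at the tube end, the spring force is 2.48 N (2.4 N means half way), and the dial faces the front edge. Handing in.

```bash
python3 - <<'E'
from plant import manip
manip.finish_job(); print("done")
E
```

```text
the job is handed in; nothing more can be done
done
```

I handed the job in at about 35.5 s (limit 64 s), with the gauge held upright on the mark and its plunger about half way in.

- **Scraps and brush:** One brush stroke swept all three offcuts off the bed's open front edge onto the table. Later pictures show them lying there, and the brush standing upright back where it started.
- **Gauge:** I took the 132 mm gauge from the stand; the two lying on the table are only about 96 mm long. Its dial faces the front edge, and the side view shows the tip within about 1 mm of the ring's centre.
- **Plunger:** I pressed 4.9 mm past the contact height, and the last averaged force was 2.5 N, where 2.4 N means half way. The collar shows at the end of the guide tube.
- **Bystanders:** The tape, dish and calipers looked unmoved in the top view after the sweep; I took another top picture at the end but did not look at it.
- **Checks that disagreed:** Earlier force readings suggested the plunger was about 6 mm in where the geometry said 5 mm. The force readings carry about 0.5 N of noise. I relied on a separate check of where the tip first touched, which matched the geometry, and the last force reading agreed. The top and side cameras differed by 5–9 mm in x on the bed, so I took positions from the wrist camera; two of its views agreed on the ring to within 1 mm.

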